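# Load the feed bottle and raise its carrier to the yellow rung

### The job

Stand the red-capped bottle upright in the white tray of the sloping ladder lift while the lift is still down. Then raise the carrier up the slope until its red pawl has clicked past the yellow rung, and let it back down gently, never letting it drop, until the pawl hangs on the yellow rung and holds it. Leave the bottle standing in the tray and do not disturb the other two bottles.

Things in the scene. Friction and masses are not known exactly. Their poses are not given: they have to be found in the camera images.
- red_bottle: Loose white plastic reagent bottle with a red cap, 56 mm diameter, 113 mm tall (straight body up to about 75 mm, then the shoulder; cap 32 mm diameter, from 95 mm up), about 0.25 kg. Origin: centre of its underside, z up along the bottle. The one to load.
- yellow_bottle: Loose white reagent bottle with a yellow cap, 60 mm diameter, 118 mm tall; origin at the centre of its underside. To be left alone.
- blue_bottle: Loose white reagent bottle with a blue cap, 64 mm diameter, 144 mm tall; origin at the centre of its underside. To be left alone.
- stand: Fixed ladder stand, 280 mm long (x) by 138 mm wide (y): two aluminium rails sloping up at 30 degrees along the stand's +x, joined by three round rungs 11 mm thick, 50 mm apart along the slope; the middle rung is yellow, the others bare steel. Origin: centre of its foot on the bench, x uphill (horizontal), z up. Rails' low end near the bench, high end at z = 0.17.
- carrier (a joint): Travel of the carrier up the slope (m): 0 = down, end stop at 0.165; direction (0.866, 0, 0.5) in the stand's frame. The pawl hangs on the first rung at 0.035, the yellow one at 0.085, the third at 0.135: raise it a few mm beyond, then lower it onto the rung. Nearly frictionless, it slides back unless held (3 N empty, 4.5 N loaded). Past the third rung it cannot come back to the yellow.
- pawl (a joint): Angle of the red gravity pawl on the carrier's +y side (rad): 0 = hanging down on its stop, ready to hold; it is lifted up to about 0.3 while a rung passes under it and then falls back to 0 by itself.
- tray_centre (a point): Centre of the floor of the carrier's white tray (floor level; moves with the carrier, axes parallel to the stand's). The tray stays level; it is 84 mm square inside with a rim 12 mm high and 5 mm thick. At joint 0 its floor is 102 mm above the bench.
- push_face (a point): Centre of the outer (downhill) face of the carrier's upright blue push panel (moves with the carrier; the face looks along the stand's -x). Panel 110 mm wide (y), 36 mm high, 10 mm thick, on two thin posts; its face is 92 mm downhill of the tray centre and this point 90 mm above the tray floor. Free space downhill of it: it can be pushed uphill with closed fingertips from above.
- yellow_rung_end (a point): Centre of the end of the yellow rung on the pawl's side (fixed to the stand).
Mind the look-alikes: they are no part of the job. What is shaped like the red_bottle but brown or purple is not meant.

How it is judged (in metres and radians):
On the way, in this order (a step that is already met when the one before it is completed fails the run):
1. the red-capped bottle stands released in the tray while the carrier is still down (horizontal distance between red_bottle and tray_centre below 0.022 m and z of red_bottle in the frame of tray_centre between -0.005 and 0.005 m and angle between red_bottle's own z axis and vertical below 0.08 rad and value of joint carrier below 0.01 m and contact force between the fingers and red_bottle below 0.3 N), for 0.2 s.
2. the carrier is raised past the yellow rung and the pawl has fallen behind it (value of joint carrier above 0.0865 m and value of joint pawl below 0.25 rad), for 0.05 s.
At the end, for the whole second after the job is handed in: The carrier hangs by its pawl on the yellow rung: carrier travel 82 to 88 mm, pawl down (under 0.08 rad). The red-capped bottle stands at rest in the tray, upright within 0.08 rad, its foot within 5 mm of the tray floor and within 22 mm of its centre (horizontal distance between red_bottle and tray_centre below 0.022 m and z of red_bottle in the frame of tray_centre between -0.005 and 0.005 m and angle between red_bottle's own z axis and vertical below 0.08 rad and value of joint carrier between 0.082 and 0.088 m and value of joint pawl below 0.08 rad and linear speed of red_bottle below 0.02 m/s); the robot touches nothing.
It fails at once if the carrier drops (runs down the slope faster than 0.2 m/s) (velocity of joint carrier below -0.2 m/s).
It fails at once if the red-capped bottle is tipped over (more than 45 degrees) (angle between red_bottle's own z axis and vertical above 0.785 rad).
It fails at once if another bottle is disturbed (moved by more than 30 mm) (distance of any of yellow_bottle, blue_bottle from where it was at the start of the episode above 0.03 m).
It also fails if it takes over 53 s, if anything falls off the work surface, if the arm or the gripper's body presses on something with over 40 N, if the wrist force passes 120 N, or if a joint passes its speed limit or range.

### The arm

A 6-joint arm with a two-finger parallel gripper is mounted at the origin on the work surface; the furniture and walls round the work are solid. World frame = base frame: x ahead of the robot, y to its left, z up, the work surface at z = 0. Lengths are in mm, angles in degrees, forces in N, time in s.
With the tool pointing down it reaches from about 425 to 950 mm from the base axis. Payload 3.5 kg.
Tool frame: the origin (TCP) lies at the very end of the fingers, on their centre line; the grasp point (between the pads) lies 19 mm behind it; z points along the fingers, y is the line along which they close (so a half turn about z gives the same grasp; the last joint's range is limited). The gripper opens to 85 mm and grips with 20 to 120 N. Pads are 22 mm wide; open, the fingers measure 114 mm over their backs; the gripper's body (76 mm by 85 mm) begins 54 mm behind the grasp point. The pads swing forward as they close: fully open they stand 13 mm farther back than shut.
Start: joints at [-80.042, 16.404, 90.338, -0, 73.258, -8.594], TCP at [214.789, -639.9, 231.325] pointing down, gripper open.
Joint ranges: [-158.93, 158.93], [-51.34, 127.21], [12.03, 142.37], [-87.48, 267.48], [13.55, 161.25], [-162.69, 162.69]. Speed limits (degrees/s): [159.86, 159.86, 180, 180, 180, 180].

### API

Orientations are given as a 3x3 rotation matrix whose columns are the frame's x, y, z axes.
In Python, from rig import env, vision, order gives the robot as it stands.
- The arm moves only by the shell command python3 -m inch 'ROWS' [OPENING] [FORCE]. ROWS is JSON, a list that holds one entry, the list of rows, each a list of 6 numbers: the shift along the tool's x, y, z as a fraction of full scale, then the turn, a rotation vector about the tool's x, y, z as a fraction of full scale. A call has exactly 5 rows; each row shifts and turns the commanded pose from where the row before left it, along the tool's axes as they then stand; what a row does not reach is not made up. Full scale, the value 1, is 50 mm for a shift and 0.12 rad for a turn. A row lasts 1/10 s, in which the tool goes at most 50 mm and 8.59 degrees, less where a joint would pass 70% of its speed; a pose out of reach is approached as far as the arm can. A call with a number of a shift or a turn outside -1 to 1 is refused whole. A call with a gripper value outside its range is refused whole. OPENING is the gripper's target within -1 to 1 (fully open at 1, half-way at 0, shut at -1), set as the call begins (- or left out, the last holds). The fingers move at their own pace and stop on an object; FORCE is the grip in N (left out, the last holds). Time passes only in rows, so rows that do not move let the fingers close, or fill a call up. It gives the time, the measured TCP pose, the force, the opening and the grip force at its end, in the units of the state.
- env.sense(): the state, without advancing time (a new reading comes with each control period).
- vision.get_image(name): name is "scene" or "top" or "wrist"; returns a dict with "image" (384x512x3 uint8, red, green, blue), "vertical_fov" (degrees; the focal length in pixels is half the picture's height over the tangent of half this angle, whatever the lens; pixels are square), "cx", "cy" (the principal point, pixels), "view" (4x4, takes a point from world to camera coordinates); the wrist camera has in their place "tool_from_camera" (4x4, takes a point from camera to tool coordinates, whose origin is the TCP and whose axes are the flange's). Camera axes: x right, y up, looking along -z (the intrinsics and any distortion apply to the point x, -y, -z); pixel columns grow to the right and rows downward; lengths in mm; the calibration is good to about 2 mm. A picture is of the moment at which its call begins: read the wrist's pose just before it. There is no depth.
- order.job_done(): hands the job in; it is judged then, once.
The state is a dict: "time": time; "joint_positions": joint angles; "qd": joint speeds; "effort": joint torques, N m; "position": TCP position; "tcp_rot": TCP orientation; "ft_force": force on the tool from outside, world axes, zero at the start; "wrist_torque": the same for the moment, N m; "gripper_width": opening from 0.0 (shut) to 1.0 (fully open); "grip_force": force on a finger pad.
Only numpy, scipy, OpenCV 4.12 (cv2) and the standard library are available. Lean on these libraries where they do the work, as an engineer would, in place of code of your own. Each camera call takes 0.05 s, during which the arm holds its last target. There are 200 camera calls.

## Working session

There is one attempt and no reset: what is moved stays moved. The work goes in short steps, Python scripts to look and compute and a shell command to move; the robot and the scene stay as the last step left them, time stands still between calls to the robot, and variables do not carry over. Pictures are saved under pics/ and viewed, at most 10 in all, crops included, and the job is handed in when it is done.

```bash
ls; mkdir -p pics; cat > h.py <<'E'
import numpy as np, cv2
from rig import env, vision, order
def grab(n):
    s=env.sense(); d=vision.get_image(n); d['s']=s; return d
def save(d,f,crop=None,scale=1):
    im=d['image'][...,::-1]
    if crop: x0,y0,x1,y1=crop; im=im[y0:y1,x0:x1]
    cv2.imwrite('pics/'+f,cv2.resize(im,None,fx=scale,fy=scale,interpolation=cv2.INTER_CUBIC))
def ray(d,u,v):
    f=d['image'].shape[0]/2/np.tan(np.radians(d['vertical_fov'])/2)
    c=np.array([(u-d['cx'])/f,-(v-d['cy'])/f,-1,0])
    if 'view' in d: M=np.linalg.inv(d['view'])
    else:
        T=np.eye(4);T[:3,:3]=d['s']['tcp_rot'];T[:3,3]=d['s']['position'];M=T@np.array(d['tool_from_camera'])
    return M[:3,3],(M@c)[:3]
def onz(d,u,v,z):
    o,r=ray(d,u,v); return o+r*(z-o[2])/r[2]
def cross(d1,p1,d2,p2):
    o1,r1=ray(d1,*p1);o2,r2=ray(d2,*p2)
    A=np.stack([r1,-r2],1);t=np.linalg.lstsq(A,o2-o1,rcond=None)[0]
    a=o1+r1*t[0];b=o2+r2*t[1];return (a+b)/2,np.linalg.norm(a-b)
E
python3 - <<'E'
from h import *
for n in ('scene','top'):
    d=grab(n); save(d,n+'0.png',scale=1.5); print({k:d[k] for k in d if k not in('image','s')})
print(d['s'])
E
```

```text
pics
{'vertical_fov': 57.24525773497042, 'cx': 252.30277637810644, 'cy': 194.47399045691415, 'view': array([[ 8.90631968e-01, -4.54527910e-01,  1.33819659e-02,
        -6.61976177e+02],
       [ 2.76176027e-01,  5.64068088e-01,  7.78173499e-01,
        -1.36193291e+02],
       [-3.61249914e-01, -6.89370416e-01,  6.27906783e-01,
        -8.66842961e+02],
       [ 0.00000000e+00,  0.00000000e+00,  0.00000000e+00,
         1.00000000e+00]])}
{'vertical_fov': 53.4401162732278, 'cx': 253.40328567545654, 'cy': 194.66017365035734, 'view': array([[ 9.64930442e-03, -9.99635819e-01, -2.52016063e-02,
        -2.26769870e+02],
       [ 9.87854553e-01,  5.62085817e-03,  1.55279711e-01,
        -6.09066701e+02],
       [-1.55081506e-01, -2.63938628e-02,  9.87549032e-01,
        -9.93382683e+02],
       [ 0.00000000e+00,  0.00000000e+00,  0.00000000e+00,
         1.00000000e+00]])}
{'time': 0.05, 'joint_positions': array([-8.00415491e+01,  1.64556948e+01,  9.04231482e+01, -2.27219046e-03,
        7.32584368e+01, -8.59334622e+00]), 'qd': array([-0.0755511 , -0.02819397, -0.22336562,  0.01489725,  0.1007632 ,
       -0.03879099]), 'effort': array([ 1.16392657e-03, -4.07557762e+01, -2.93925065e+01, -6.13178645e-05,
        3.57406600e-03, -5.77524503e-06]), 'position': array([ 214.67401482, -639.25596738,  229.91773098]), 'tcp_rot': array([[ 9.48032838e-01,  3.18172176e-01, -4.51750635e-04],
       [ 3.18172335e-01, -9.48029972e-01,  2.35331432e-03],
       [ 3.20485996e-04, -2.37475381e-03, -9.99997129e-01]]), 'ft_force': array([-0.09263426,  0.84083969,  0.19612576]), 'wrist_torque': array([-0.01773433,  0.01685102,  0.00448687]), 'grip_force': 0.0, 'gripper_width': 1.0072585580055806}
```

View pics/scene0.png

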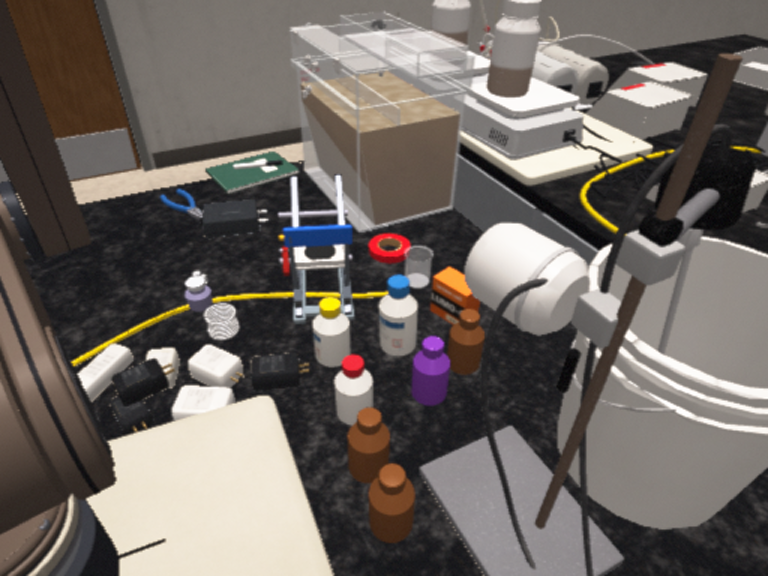

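View pics/top0.png

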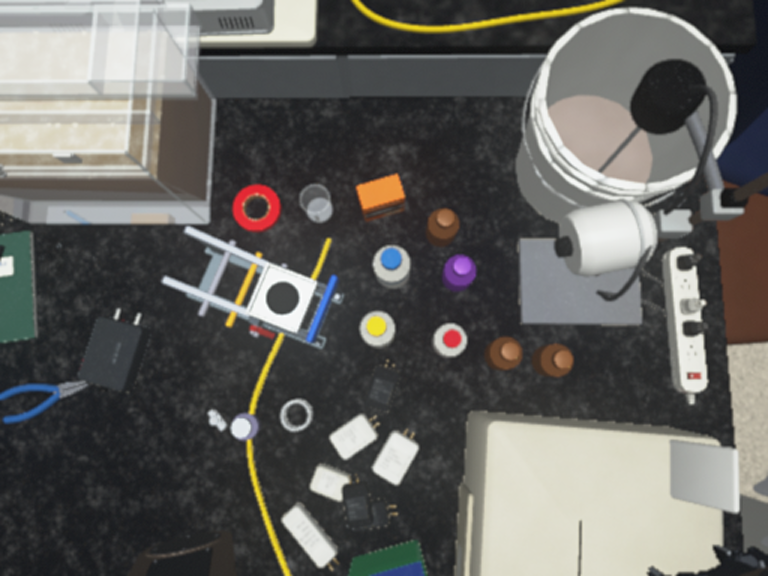

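The scene view shows the red cap at (352,367), yellow at (330,308) and blue at (398,287), in 1.5x pixels. The top view shows red at (452,339), yellow at (376,326), blue at (390,259), the lift with its tray at (283,297), and the blue panel at (322,308).
Possible confusions with the red bottle (top view): brown (508,350), brown (556,360), brown (444,225), purple (460,270), yellow (376,326) and blue (390,259). I choose the white bottle with the red cap at (452,339).

```bash
python3 - <<'E'
from h import *
S=grab('scene');T=grab('top')
def blob(d,near,lo,hi,rad=40):
    h=cv2.cvtColor(d['image'],cv2.COLOR_RGB2HSV)
    m=cv2.inRange(h,np.array(lo),np.array(hi))
    if lo[0]==0: m|=cv2.inRange(h,np.array([170,lo[1],lo[2]]),np.array([180,255,255]))
    n,l,st,c=cv2.connectedComponentsWithStats(m)
    near=np.array(near)/1.5
    b=min((i for i in range(1,n) if st[i,4]>25),key=lambda i:np.hypot(*(c[i]-near)))
    cnt=cv2.findContours((l==b).astype(np.uint8),0,2)[0][0]
    return c[b],st[b],cnt
R=((0,150,80),(8,255,255));Y=((20,150,80),(35,255,255));B=((100,130,50),(125,255,255))
for n,ps,pt,c,z in(('red',(352,367),(452,339),R,113),('yel',(330,308),(376,326),Y,118),('blu',(398,287),(390,259),B,144)):
    a,sa,_=blob(S,ps,*c);b,sb,_=blob(T,pt,*c)
    print(n,a,b,sa[4],sb[4],*cross(S,a,T,b),'onz',onz(T,*b,z-4))
a,sa,ca=blob(S,(318,236),*B);b,sb,cb=blob(T,(322,308),*B)
print('panel',a,b,cross(S,a,T,b),cv2.boxPoints(cv2.minAreaRect(ca)),cv2.boxPoints(cv2.minAreaRect(cb)))
for q in cv2.boxPoints(cv2.minAreaRect(cb)): print(onz(T,*q,210))
save(T,'crop1.png',(90,130,330,260),3.3)
E
```

```text
red [234.99465241 243.05882353] [301.0326087  225.39130435] 187 92 [ 523.85952387 -344.66270618  105.34084038] 0.6687400044562735 onz [ 523.25998639 -344.19850516  109.        ]
yel [217.67843137 201.11372549] [250.46610169 217.26271186] 255 118 [ 540.1242322  -216.87351637  120.59566404] 3.254443844198381 onz [ 542.33167313 -217.10243656  114.        ]
blu [265.05291005 189.91005291] [260.37037037 172.04444444] 189 135 [ 653.8822975  -241.08394658  132.15322456] 1.623954765822444 onz [ 652.94501842 -241.43880677  140.        ]
panel [211.68204283 156.36738056] [214.51724138 204.80172414] (array([ 561.82673654, -135.52363016,  193.15127077]), np.float64(2.6550221681440367)) [[187.87845 150.69061]
 [233.85635 148.27072]
 [234.60498 162.49448]
 [188.62708 164.91437]] [[203.31099 226.34315]
 [220.53886 182.0429 ]
 [225.50938 183.97588]
 [208.28151 228.27614]]
[ 511.68097095 -113.91293528  210.        ]
[ 613.77717711 -150.61074699  210.        ]
[ 609.31437354 -162.16246103  210.        ]
[ 507.40778048 -125.31012261  210.        ]
```

View pics/crop1.png

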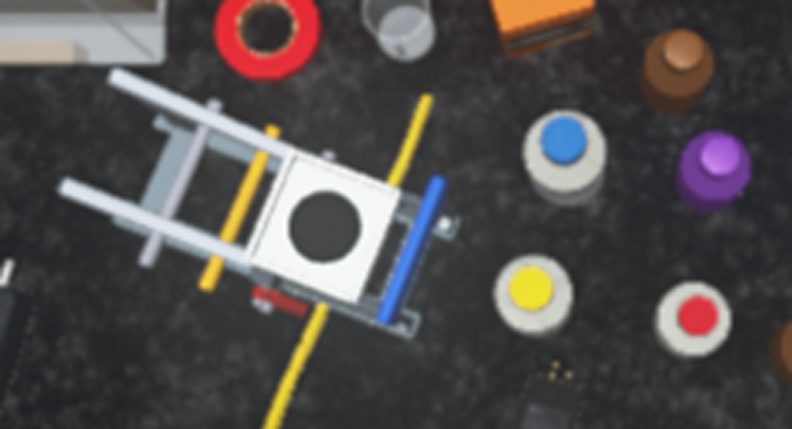

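The crop confirms the choice: a white body with a red cap at crop (696,316). The stand runs uphill to the left, and its pawl is on the near side at (280,300). I'll start moving and check the tray at the same time.

```bash
python3 -m inch '[[[0.5,-0.23,0,0,0,0],[0.8,-0.38,0,0,0,0],[0.8,-0.38,0,0,0,0],[0.8,-0.38,0,0,0,0],[0.8,-0.38,0,0,0,0]]]' 1 60
python3 -m inch '[[[0.8,-0.38,0,0,0,0],[0.8,-0.38,0,0,0,0],[0.8,-0.38,0,0,0,0],[0.8,-0.38,0,0,0,0],[0.64,-0.24,0,0,0,0]]]'
python3 -m inch '[[[0,0,0,0,0,-0.9],[0,0,0,0,0,-0.95],[0,0,0,0,0,-0.95],[0,0,0,0,0,-0.95],[0,0,0,0,0,-0.95]]]'
python3 -m inch '[[[0,0,0,0,0,-0.95],[0,0,0,0,0,-0.95],[0,0,0,0,0,-0.95],[0,0,0,0,0,0],[0,0,0,0,0,0]]]'
python3 - <<'E'
from h import *
W=grab('wrist');T=grab('top');print(W['s']['position'],W['s']['tcp_rot'],W['s']['joint_positions'])
h=cv2.cvtColor(W['image'],cv2.COLOR_RGB2HSV)
m=cv2.inRange(h,(0,150,60),(8,255,255))|cv2.inRange(h,(170,150,60),(180,255,255))
n,l,st,c=cv2.connectedComponentsWithStats(m)
for i in range(1,n):
  if st[i,4]>100: print('red',c[i],st[i],onz(W,*c[i],111))
h=cv2.cvtColor(T['image'],cv2.COLOR_RGB2HSV)
m=cv2.inRange(h,(0,0,150),(180,40,255)); m[:, :160]=0;m[:,220:]=0;m[:170]=0;m[235:]=0
n,l,st,c=cv2.connectedComponentsWithStats(m);b=1+st[1:,4].argmax()
r=cv2.minAreaRect(cv2.findContours((l==b).astype(np.uint8),0,2)[0][0])
print(r);P=np.array([onz(T,*q,114) for q in cv2.boxPoints(r)]);print(P,P.mean(0),[np.linalg.norm(P[i]-P[i-1]) for i in range(4)])
mm=cv2.inRange(T['image'],(0,0,0),(90,90,90));mm[l==0]*=1
# dark disc inside tray
n,l2,st,c=cv2.connectedComponentsWithStats(mm[185:215,175:205]);
for i in range(1,n): print('disc',c[i]+[175,185],st[i],onz(T,*(c[i]+[175,185]),102))
save(W,'w1.png')
E
```

```text
time: 0.7
position: [363.2, -496.7, 231.1]
tcp_rot: [[0.948, 0.318, -0.0], [0.318, -0.948, 0.0], [0.0, -0.0, -1.0]]
ft_force: [0.7, 0.4, -0.0]
gripper_width: 1.004
grip_force: 0.0
time: 1.2
position: [517.7, -351.3, 231.2]
tcp_rot: [[0.948, 0.319, -0.0], [0.319, -0.948, 0.001], [0.0, -0.001, -1.0]]
ft_force: [1.1, 0.0, 0.6]
gripper_width: 0.998
grip_force: 0.0
time: 1.7
position: [516.3, -353.3, 231.0]
tcp_rot: [[0.627, 0.779, -0.0], [0.779, -0.627, 0.0], [0.0, -0.001, -1.0]]
ft_force: [0.7, 0.0, -0.1]
gripper_width: 1.002
grip_force: 0.0
time: 2.2
position: [516.3, -353.5, 231.1]
tcp_rot: [[0.337, 0.942, -0.0], [0.942, -0.337, 0.0], [0.0, -0.0, -1.0]]
ft_force: [-0.6, -0.1, -1.1]
gripper_width: 1.0
grip_force: 0.0
[ 516.27004654 -353.47819535  231.11610553] [[ 3.36699231e-01  9.41612213e-01 -2.60643152e-04]
 [ 9.41612235e-01 -3.36699166e-01  2.65229496e-04]
 [ 1.61985001e-04 -3.34727348e-04 -9.99999931e-01]] [-4.36790455e+01  1.02984837e+01  9.76209444e+01  7.11339482e-04
  7.21018672e+01 -2.40033650e+01]
red [253.16257669 167.39263804] [236 149  35  37 978] [ 525.78520791 -344.48066125  111.        ]
((183.14678955078125, 195.84405517578125), (59.19367218017578, 41.952796936035156), 16.699243545532227)
[[ 565.53280916   41.81876831  114.        ]
 [ 670.21893024   15.94883535  114.        ]
 [ 626.29156695 -131.98043198  114.        ]
 [ 523.41247914 -104.07726956  114.        ]] [596.36394637 -44.57252447 114.        ] [np.float64(151.85445685672914), np.float64(107.83523254592697), np.float64(154.31358132323484), np.float64(106.59593417398365)]
disc [187.85493827 198.50308642] [  3   4  21  20 324] [590.80920342 -54.75514084 102.        ]
disc [203.45454545 212.09090909] [27 24  3  6 11] [555.90231473 -96.15597635 102.        ]
```

View pics/w1.png

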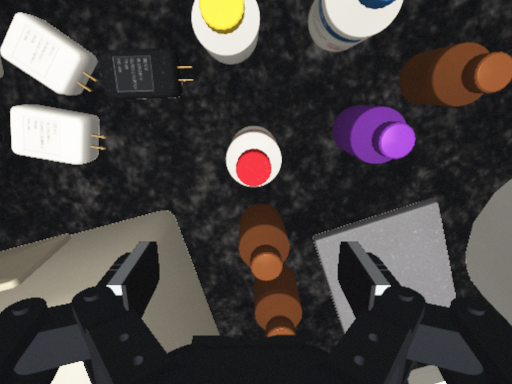

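The wrist view shows the red cap centred between the fingers' sides at (253,167), with brown bottles just behind it at (265,262). I'll shift over it, descend and grip.

```bash
python3 -m inch '[[[0.22,0.1,0.3,0,0,0],[0,0,0.5,0,0,0],[0,0,0.6,0,0,0],[0,0,0.6,0,0,0],[0,0,0.5,0,0,0]]]'
python3 -m inch '[[[0,0,0.5,0,0,0],[0,0,0.4,0,0,0],[0,0,0.3,0,0,0],[0,0,0,0,0,0],[0,0,0,0,0,0]]]'
```

```text
time: 2.8
position: [524.3, -343.3, 103.1]
tcp_rot: [[0.335, 0.942, -0.002], [0.942, -0.335, 0.002], [0.001, -0.002, -1.0]]
ft_force: [0.2, -0.3, 0.8]
gripper_width: 0.996
grip_force: 0.0
time: 3.3
position: [525.0, -344.7, 46.2]
tcp_rot: [[0.334, 0.942, -0.0], [0.942, -0.334, 0.0], [0.0, -0.0, -1.0]]
ft_force: [0.1, -1.5, 0.0]
gripper_width: 0.998
grip_force: 0.0
```

```bash
python3 -m inch '[[[0,0,0,0,0,0],[0,0,0,0,0,0],[0,0,0,0,0,0],[0,0,0,0,0,0],[0,0,0,0,0,0]]]' -1 30
python3 -m inch '[[[0,0,0,0,0,0],[0,0,0,0,0,0],[0,0,0,0,0,0],[0,0,0,0,0,0],[0,0,0,0,0,0]]]'
python3 -c "
from h import *
d=grab('scene');save(d,'s1.png',(180,170,330,290),4);print(d['s']['position'])"
```

```text
time: 3.8
position: [525.6, -345.7, 48.1]
tcp_rot: [[0.334, 0.942, 0.002], [0.942, -0.334, -0.002], [-0.001, 0.003, -1.0]]
ft_force: [-0.6, 0.6, 6.3]
gripper_width: 0.641
grip_force: 32.6
time: 4.3
position: [525.6, -345.7, 48.1]
tcp_rot: [[0.335, 0.942, 0.002], [0.942, -0.335, -0.002], [-0.001, 0.003, -1.0]]
ft_force: [-0.7, 0.6, 5.6]
gripper_width: 0.636
grip_force: 32.6
[ 525.64943409 -345.67788256   48.10164893]
```

View pics/s1.png

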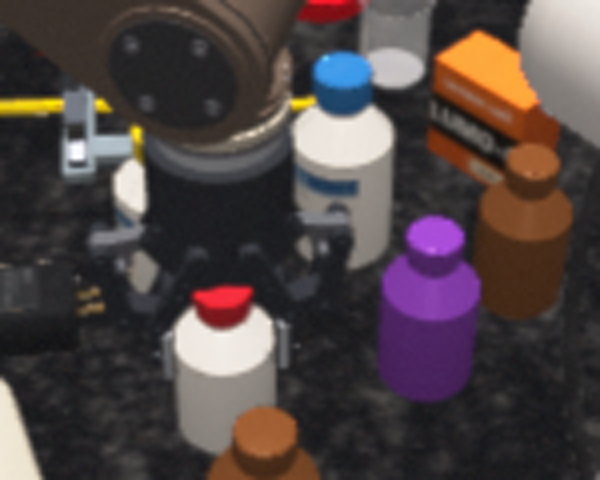

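The scene view shows the fingers astride the red bottle, with the cap under the palm. The grip reads about 54 mm at 32 N. Next I lift and carry over the panel.

```bash
python3 -m inch '[[[0,0,-0.2,0,0,0],[0,0,-0.5,0,0,0],[0,0,-0.7,0,0,0],[0,0,-0.7,0,0,0],[0,0,-0.7,0,0,0]]]' -1 40
python3 -m inch '[[[0,0,-0.7,0,0,0],[0,0,-0.6,0,0,0],[0,0,-0.5,0,0,0],[0,0,-0.3,0,0,0],[0,0,0,0,0,0]]]'
python3 -m inch '[[[0.2,-0.03,0,0,0,0],[0.4,-0.05,0,0,0,0],[0.6,-0.07,0,0,0,0],[0.7,-0.09,0,0,0,0],[0.7,-0.09,0,0,0,0]]]'
python3 -m inch '[[[0.7,-0.09,0,0,0,0],[0.7,-0.09,0,0,0,0],[0.7,-0.09,0,0,0,0],[0.6,-0.07,0,0,0,0],[0.4,-0.04,0,0,0,0]]]'
python3 -m inch '[[[0.2,-0.02,0,0,0,0],[0,0,0,0,0,0],[0,0,0,0,0,0],[0,0,0,0,0,0],[0,0,0,0,0,0]]]'
python3 - <<'E'
from h import *
S=grab('scene');T=grab('top');print(T['s']['joint_positions'])
s=np.hstack([S['image'][110:240,150:280],T['image'][140:270,120:250]])[...,::-1]
cv2.imwrite('pics/s2.png',cv2.resize(s,None,fx=3,fy=3,interpolation=cv2.INTER_CUBIC))
E
```

```text
time: 4.85
position: [523.9, -344.1, 186.4]
tcp_rot: [[0.334, 0.942, -0.002], [0.942, -0.334, 0.002], [0.001, -0.003, -1.0]]
ft_force: [-0.9, -0.2, -2.7]
gripper_width: 0.636
grip_force: 43.1
time: 5.35
position: [525.3, -345.3, 293.6]
tcp_rot: [[0.334, 0.942, 0.003], [0.942, -0.334, -0.003], [-0.002, 0.004, -1.0]]
ft_force: [0.2, -0.8, -2.3]
gripper_width: 0.638
grip_force: 43.2
time: 5.85
position: [552.2, -213.7, 289.0]
tcp_rot: [[0.334, 0.942, -0.003], [0.942, -0.334, 0.003], [0.002, -0.004, -1.0]]
ft_force: [0.3, 0.4, -3.1]
gripper_width: 0.635
grip_force: 43.1
time: 6.35
position: [585.6, -60.2, 289.1]
tcp_rot: [[0.332, 0.943, -0.004], [0.943, -0.332, 0.002], [0.001, -0.004, -1.0]]
ft_force: [-0.7, -0.2, -2.9]
gripper_width: 0.638
grip_force: 43.1
time: 6.85
position: [588.9, -55.6, 291.2]
tcp_rot: [[0.336, 0.942, -0.0], [0.942, -0.336, -0.0], [-0.0, -0.0, -1.0]]
ft_force: [-0.4, 0.2, -2.8]
gripper_width: 0.635
grip_force: 43.1
[-1.52142822e+01  3.60001983e+00  9.86726732e+01 -8.63818730e-03
  7.77301494e+01  4.41194818e+00]
```

View pics/s2.png

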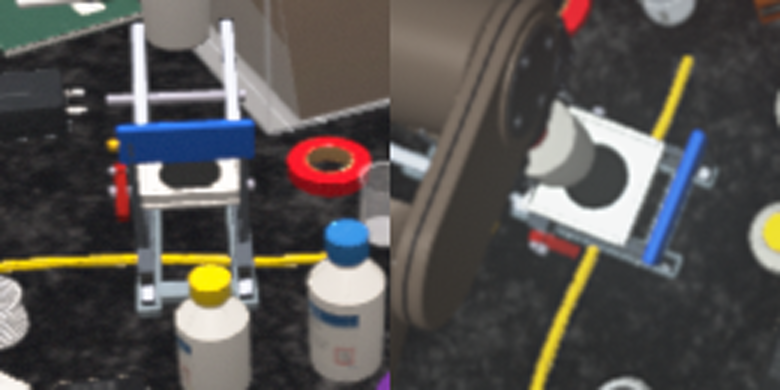

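The bottle hangs above the tray (scene crop (178,20), top crop (560,150)), clear of the panel. Lowering now.

```bash
python3 -m inch '[[[0,0.02,0.3,0,0,0],[0,0,0.5,0,0,0],[0,0,0.6,0,0,0],[0,0,0.6,0,0,0],[0,0,0.4,0,0,0]]]'
python3 -m inch '[[[0,0,0.2,0,0,0],[0,0,0.1,0,0,0],[0,0,0,0,0,0],[0,0,0,0,0,0],[0,0,0,0,0,0]]]'
python3 -m inch '[[[0,0,0.02,0,0,0],[0,0,0.02,0,0,0],[0,0,0,0,0,0],[0,0,0,0,0,0],[0,0,0,0,0,0]]]'
```

```text
time: 7.45
position: [588.2, -54.8, 167.3]
tcp_rot: [[0.335, 0.942, -0.005], [0.942, -0.335, 0.001], [-0.0, -0.005, -1.0]]
ft_force: [0.2, 0.9, -2.3]
gripper_width: 0.632
grip_force: 43.0
time: 7.95
position: [590.9, -55.3, 158.0]
tcp_rot: [[0.334, 0.942, 0.003], [0.942, -0.334, -0.001], [0.0, 0.003, -1.0]]
ft_force: [0.3, -1.0, -3.4]
gripper_width: 0.637
grip_force: 43.0
time: 8.45
position: [589.9, -55.0, 154.3]
tcp_rot: [[0.334, 0.942, -0.0], [0.942, -0.334, 0.0], [0.0, -0.0, -1.0]]
ft_force: [0.1, -0.1, -1.7]
gripper_width: 0.635
grip_force: 43.0
```

```bash
python3 -m inch '[[[0,0,0.04,0,0,0],[0,0,0,0,0,0],[0,0,0,0,0,0],[0,0,0,0,0,0],[0,0,0,0,0,0]]]'
python3 -m inch '[[[0,0,0.03,0,0,0],[0,0,0,0,0,0],[0,0,0,0,0,0],[0,0,0,0,0,0],[0,0,0,0,0,0]]]'
```

```text
time: 8.95
position: [590.0, -55.0, 152.4]
tcp_rot: [[0.334, 0.942, 0.0], [0.942, -0.334, -0.0], [-0.0, 0.0, -1.0]]
ft_force: [0.6, 0.6, -2.1]
gripper_width: 0.637
grip_force: 43.1
time: 9.45
position: [589.9, -55.0, 150.8]
tcp_rot: [[0.334, 0.942, -0.0], [0.942, -0.334, 0.0], [0.0, -0.0, -1.0]]
ft_force: [0.3, -0.3, -3.0]
gripper_width: 0.636
grip_force: 43.1
```

```bash
python3 -m inch '[[[0,0,0.02,0,0,0],[0,0,0,0,0,0],[0,0,0,0,0,0],[0,0,0,0,0,0],[0,0,0,0,0,0]]]'
python3 -m inch '[[[0,0,0.02,0,0,0],[0,0,0,0,0,0],[0,0,0,0,0,0],[0,0,0,0,0,0],[0,0,0,0,0,0]]]'
```

```text
time: 9.95
position: [590.0, -54.9, 150.7]
tcp_rot: [[0.334, 0.942, 0.0], [0.942, -0.334, 0.0], [0.0, 0.0, -1.0]]
ft_force: [-3.5, 0.7, 5.2]
gripper_width: 0.638
grip_force: 43.8
time: 10.45
position: [590.1, -55.0, 150.6]
tcp_rot: [[0.334, 0.942, -0.0], [0.942, -0.334, -0.0], [-0.0, -0.0, -1.0]]
ft_force: [-4.6, 0.6, 9.2]
gripper_width: 0.635
grip_force: 44.1
```

```bash
python3 -m inch '[[[0,0,-0.01,0,0,0],[0,0,0,0,0,0],[0,0,0,0,0,0],[0,0,0,0,0,0],[0,0,0,0,0,0]]]' 1
python3 -m inch '[[[0,0,0,0,0,0],[0,0,0,0,0,0],[0,0,0,0,0,0],[0,0,-0.1,0,0,0],[0,0,-0.3,0,0,0]]]'
python3 -m inch '[[[0,0,-0.5,0,0,0],[0,0,-0.7,0,0,0],[0,0,-0.7,0,0,0],[0,0,-0.4,0,0,0],[0,0,0,0,0,0]]]'
python3 - <<'E'
from h import *
S=grab('scene');W=grab('wrist')
a=cv2.resize(S['image'][90:240,160:290],None,fx=3,fy=3); b=W['image']
b=cv2.resize(b,None,fx=.8,fy=.8); a=a[:b.shape[0]]if a.shape[0]>b.shape[0] else a
h=max(a.shape[0],b.shape[0]);p=lambda q:np.pad(q,((0,h-q.shape[0]),(0,0),(0,0)))
cv2.imwrite('pics/s3.png',np.hstack([p(a),p(b)])[...,::-1])
h=cv2.cvtColor(W['image'],cv2.COLOR_RGB2HSV)
m=cv2.inRange(h,(0,150,60),(8,255,255))|cv2.inRange(h,(170,150,60),(180,255,255))
n,l,st,c=cv2.connectedComponentsWithStats(m)
for i in range(1,n):
  if st[i,4]>150: print('red',c[i],st[i],onz(W,*c[i],213))
E
```

```text
time: 10.95
position: [589.9, -55.0, 149.0]
tcp_rot: [[0.334, 0.942, -0.0], [0.942, -0.334, 0.0], [0.0, -0.0, -1.0]]
ft_force: [-0.7, -0.4, 0.4]
gripper_width: 0.995
grip_force: 0.0
time: 11.45
position: [588.8, -54.7, 168.2]
tcp_rot: [[0.334, 0.942, -0.004], [0.942, -0.334, 0.001], [-0.0, -0.004, -1.0]]
ft_force: [0.5, -1.1, -0.8]
gripper_width: 1.003
grip_force: 0.0
time: 11.95
position: [592.0, -55.5, 290.7]
tcp_rot: [[0.334, 0.942, 0.01], [0.942, -0.334, -0.003], [0.001, 0.01, -1.0]]
ft_force: [0.5, 0.8, 1.5]
gripper_width: 1.001
grip_force: 0.0
red [368.71458395  43.32060841] [ 331    3   78   81 3353] [701.40067986  16.49606723 213.        ]
red [189.80566802 144.28744939] [183 129  16  30 247] [566.96590315  -5.1699293  213.        ]
red [244.28085992 194.83009709] [ 224  173   41   44 1442] [590.54756908 -53.59431689 213.        ]
red [411.40538267 198.56770395] [ 384  180   60   38 1189] [707.49493621 -98.49948182 213.        ]
```

View pics/s3.png

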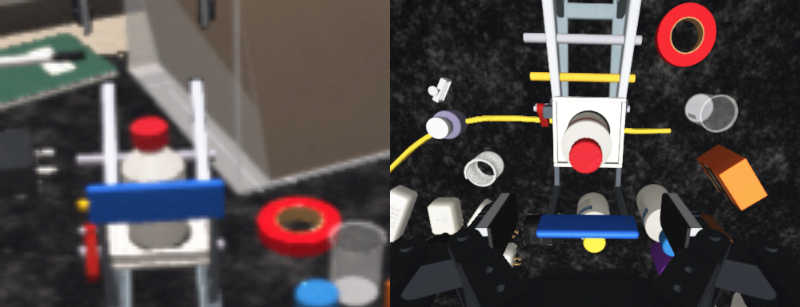

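The bottle stands in the tray: in the wrist image its cap is at (585,157) inside the white tray, cap position (590.5,-53.6). I'll back off downhill, close the fingers and drop behind the panel.

```bash
python3 -m inch '[[[-0.3,0,0,0,0,0],[-0.55,0,0,0,0,0],[-0.6,0,0,0,0,0],[-0.6,0,0,0,0,0],[-0.5,0,0,0,0,0]]]' -1 30
python3 -m inch '[[[0,0,0,0,0,0],[0,0,0,0,0,0],[0,0,0.3,0,0,0],[0,0,0.5,0,0,0],[0,0,0.6,0,0,0]]]'
python3 -m inch '[[[0,0,0.5,0,0,0],[0,0,0.3,0,0,0],[0,0,0,0,0,0],[0,0,0,0,0,0],[0,0,0,0,0,0]]]'
python3 - <<'E'
from h import *
S=grab('scene');T=grab('top')
s=np.hstack([S['image'][100:240,140:280],T['image'][140:280,130:270]])[...,::-1]
cv2.imwrite('pics/s4.png',cv2.resize(s,None,fx=2.8,fy=2.8,interpolation=cv2.INTER_CUBIC))
E
```

```text
time: 12.55
position: [545.5, -176.9, 281.9]
tcp_rot: [[0.335, 0.942, -0.004], [0.942, -0.335, 0.001], [-0.0, -0.004, -1.0]]
ft_force: [-0.9, -0.8, 0.2]
gripper_width: 0.147
grip_force: 0.0
time: 13.05
position: [547.8, -174.2, 213.4]
tcp_rot: [[0.333, 0.943, 0.001], [0.943, -0.333, -0.001], [-0.0, 0.002, -1.0]]
ft_force: [-0.3, 0.1, -0.2]
gripper_width: -0.0
grip_force: 0.0
time: 13.55
position: [548.4, -175.4, 176.1]
tcp_rot: [[0.334, 0.943, 0.003], [0.943, -0.334, -0.001], [-0.0, 0.003, -1.0]]
ft_force: [-0.3, -0.0, 1.1]
gripper_width: -0.005
grip_force: 0.0
```

View pics/s4.png

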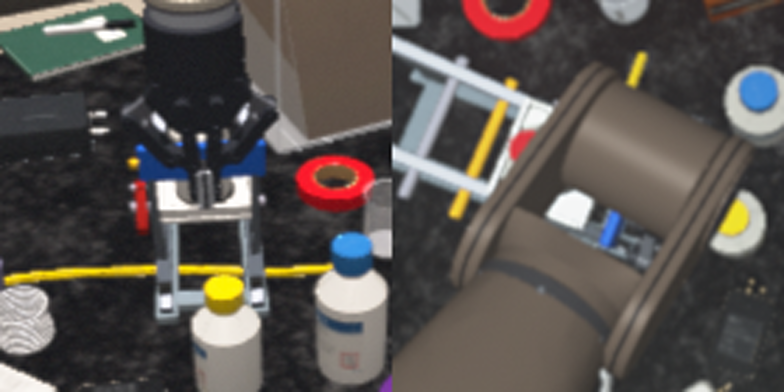

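The shut fingers stand centred downhill of the blue panel, at scene crop (205,180). I'll approach to contact in small steps.

```bash
python3 -m inch '[[[0.1,0,-0.08,0,0,0],[0.1,0,0,0,0,0],[0.1,0,0,0,0,0],[0,0,0,0,0,0],[0,0,0,0,0,0]]]'
python3 -m inch '[[[0.05,0,0,0,0,0],[0.05,0,0,0,0,0],[0,0,0,0,0,0],[0,0,0,0,0,0],[0,0,0,0,0,0]]]'
```

```text
time: 14.15
position: [552.3, -160.7, 178.2]
tcp_rot: [[0.334, 0.943, -0.0], [0.943, -0.334, -0.0], [-0.0, -0.0, -1.0]]
ft_force: [-0.2, -0.3, 0.4]
gripper_width: 0.007
grip_force: 0.0
time: 14.65
position: [554.0, -156.3, 178.3]
tcp_rot: [[0.334, 0.942, -0.0], [0.942, -0.334, -0.0], [-0.0, -0.0, -1.0]]
ft_force: [0.5, -0.1, 0.5]
gripper_width: 0.002
grip_force: 0.0
```

```bash
python3 -m inch '[[[0.04,0,-0.03,0,0,0],[0,0,0,0,0,0],[0.04,0,0,0,0,0],[0,0,0,0,0,0],[0,0,0,0,0,0]]]'
python3 -m inch '[[[0.04,0,0,0,0,0],[0,0,0,0,0,0],[0,0,0,0,0,0],[0,0,0,0,0,0],[0,0,0,0,0,0]]]'
```

```text
time: 15.15
position: [555.3, -152.5, 179.8]
tcp_rot: [[0.334, 0.942, -0.0], [0.942, -0.334, -0.0], [-0.0, -0.0, -1.0]]
ft_force: [-0.4, -0.2, 0.0]
gripper_width: 0.0
grip_force: 0.0
time: 15.65
position: [555.9, -150.9, 179.8]
tcp_rot: [[0.334, 0.942, -0.0], [0.942, -0.334, -0.0], [-0.0, -0.0, -1.0]]
ft_force: [-0.9, -1.6, 0.4]
gripper_width: 0.001
grip_force: 1.0
```

```bash
python3 -m inch '[[[0.03,0,-0.01,0,0,0],[0.05,0,-0.03,0,0,0],[0.09,0,-0.05,0,0,0],[0.09,0,-0.05,0,0,0],[0.05,0,-0.03,0,0,0]]]'
python3 -m inch '[[[0.03,0,-0.02,0,0,0],[0,0,0,0,0,0],[0,0,0,0,0,0],[0,0,0,0,0,0],[0,0,0,0,0,0]]]'
```

```text
time: 16.15
position: [561.3, -136.7, 188.6]
tcp_rot: [[0.334, 0.942, 0.0], [0.942, -0.334, -0.002], [-0.002, 0.001, -1.0]]
ft_force: [-0.7, -4.5, 0.2]
gripper_width: -0.001
grip_force: 2.5
time: 16.65
position: [561.9, -134.9, 189.7]
tcp_rot: [[0.335, 0.942, 0.001], [0.942, -0.335, -0.001], [-0.0, 0.001, -1.0]]
ft_force: [-0.3, -4.4, 0.5]
gripper_width: 0.003
grip_force: 2.3
```

Contact is holding at about 4.5 N and the carrier is up about 20 mm. Continuing up the slope.

```bash
python3 -m inch '[[[0.05,0,-0.03,0,0,0],[0.1,0,-0.06,0,0,0],[0.12,0,-0.07,0,0,0],[0.12,0,-0.07,0,0,0],[0.12,0,-0.07,0,0,0]]]'
python3 -m inch '[[[0.12,0,-0.07,0,0,0],[0.12,0,-0.07,0,0,0],[0.12,0,-0.07,0,0,0],[0.09,0,-0.05,0,0,0],[0.05,0,-0.03,0,0,0]]]'
python3 -m inch '[[[0.03,0,-0.02,0,0,0],[0,0,0,0,0,0],[0,0,0,0,0,0],[0,0,0,0,0,0],[0,0,0,0,0,0]]]'
```

```text
time: 17.15
position: [570.8, -110.9, 204.4]
tcp_rot: [[0.335, 0.942, 0.002], [0.942, -0.335, -0.001], [-0.0, 0.002, -1.0]]
ft_force: [2.1, -6.2, 0.0]
gripper_width: -0.002
grip_force: 2.4
time: 17.65
position: [579.4, -87.3, 219.1]
tcp_rot: [[0.334, 0.942, 0.002], [0.942, -0.334, -0.001], [-0.0, 0.003, -1.0]]
ft_force: [2.5, -6.9, -1.2]
gripper_width: -0.0
grip_force: 2.4
time: 18.15
position: [579.7, -85.8, 219.9]
tcp_rot: [[0.335, 0.942, 0.002], [0.942, -0.335, -0.001], [0.0, 0.002, -1.0]]
ft_force: [1.6, -3.8, -0.4]
gripper_width: 0.005
grip_force: 2.0
```

```bash
python3 -m inch '[[[0.05,0,-0.03,0,0,0],[0.08,0,-0.05,0,0,0],[0.07,0,-0.04,0,0,0],[0.04,0,-0.02,0,0,0],[0,0,0,0,0,0]]]'
python3 -m inch '[[[0,0,0,0,0,0],[0,0,0,0,0,0],[0,0,0,0,0,0],[0,0,0,0,0,0],[0,0,0,0,0,0]]]'
python3 - <<'E'
from h import *
S=grab('scene');T=grab('top')
s=np.hstack([S['image'][80:220,150:290],T['image'][130:270,100:240]])[...,::-1]
cv2.imwrite('pics/s5.png',cv2.resize(s,None,fx=2.8,fy=2.8,interpolation=cv2.INTER_CUBIC))
E
```

```text
time: 18.65
position: [583.7, -74.4, 227.0]
tcp_rot: [[0.334, 0.942, 0.002], [0.942, -0.334, -0.001], [-0.0, 0.002, -1.0]]
ft_force: [1.8, -5.6, 0.9]
gripper_width: 0.001
grip_force: 2.1
time: 19.15
position: [583.6, -74.6, 226.9]
tcp_rot: [[0.335, 0.942, 0.002], [0.942, -0.335, -0.001], [0.0, 0.002, -1.0]]
ft_force: [1.1, -5.7, 0.4]
gripper_width: -0.001
grip_force: 2.0
```

View pics/s5.png

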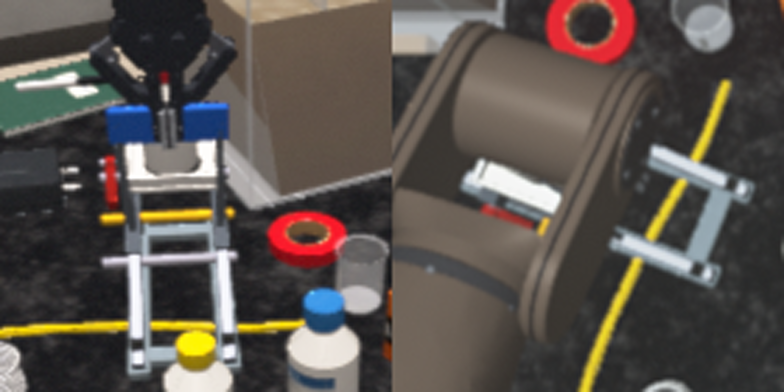

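The pawl (scene crop (110,180)) is now uphill of the yellow rung at (165,217), the bottle stands, and travel is about 94 mm. Lowering slowly.

```bash
python3 -m inch '[[[-0.02,0,0.01,0,0,0],[-0.03,0,0.02,0,0,0],[-0.03,0,0.02,0,0,0],[-0.03,0,0.02,0,0,0],[-0.02,0,0.01,0,0,0]]]'
python3 -m inch '[[[-0.02,0,0.01,0,0,0],[-0.02,0,0.01,0,0,0],[-0.02,0,0.01,0,0,0],[0,0,0,0,0,0],[0,0,0,0,0,0]]]'
python3 -m inch '[[[-0.02,0,0,0,0,0],[-0.02,0,0,0,0,0],[0,0,0,0,0,0],[0,0,0,0,0,0],[0,0,0,0,0,0]]]'
```

```text
time: 19.75
position: [581.1, -80.9, 223.0]
tcp_rot: [[0.335, 0.942, 0.001], [0.942, -0.335, -0.001], [-0.0, 0.001, -1.0]]
ft_force: [1.4, -5.1, -0.2]
gripper_width: -0.001
grip_force: 2.2
time: 20.25
position: [579.6, -82.6, 220.9]
tcp_rot: [[0.334, 0.943, -0.001], [0.943, -0.334, 0.001], [0.001, -0.001, -1.0]]
ft_force: [-0.5, -0.4, -0.0]
gripper_width: -0.001
grip_force: 0.0
time: 20.75
position: [579.3, -85.2, 221.4]
tcp_rot: [[0.335, 0.942, 0.0], [0.942, -0.335, 0.0], [0.0, 0.0, -1.0]]
ft_force: [-0.6, 1.1, 0.0]
gripper_width: -0.002
grip_force: 0.0
```

The force dropped to zero at about 85 mm of travel, so the pawl holds. Retreating straight downhill, then up and away, and checking.

```bash
python3 -m inch '[[[-0.05,0,0,0,0,0],[-0.2,0,0,0,0,0],[-0.4,0,0,0,0,0],[-0.5,0,0,0,0,0],[-0.3,0,-0.2,0,0,0]]]'
python3 -m inch '[[[0,0,-0.5,0,0,0],[0,0,-0.7,0,0,0],[0,0,-0.6,0,0,0],[0,0,0,0,0,0],[0,0,0,0,0,0]]]'
python3 -m inch '[[[-0.5,0,0,0,0,0],[-0.8,0,0,0,0,0],[-0.8,0,0,0,0,0],[-0.5,0,0,0,0,0],[0,0,0,0,0,0]]]'
python3 - <<'E'
from h import *
S=grab('scene');T=grab('top')
s=np.hstack([S['image'][80:220,150:290],T['image'][130:270,100:240]])[...,::-1]
cv2.imwrite('pics/s6.png',cv2.resize(s,None,fx=2.8,fy=2.8,interpolation=cv2.INTER_CUBIC))
E
```

```text
time: 21.25
position: [553.4, -154.8, 229.9]
tcp_rot: [[0.335, 0.942, -0.003], [0.942, -0.335, 0.001], [-0.0, -0.004, -1.0]]
ft_force: [0.1, 0.6, -0.1]
gripper_width: -0.002
grip_force: 0.0
time: 21.75
position: [555.2, -153.9, 322.8]
tcp_rot: [[0.335, 0.942, 0.002], [0.942, -0.335, -0.001], [-0.0, 0.003, -1.0]]
ft_force: [-0.1, 0.2, -0.8]
gripper_width: -0.002
grip_force: 0.0
time: 22.25
position: [509.7, -278.3, 318.9]
tcp_rot: [[0.338, 0.941, -0.003], [0.941, -0.338, 0.002], [0.001, -0.004, -1.0]]
ft_force: [0.6, -0.4, -0.3]
gripper_width: 0.001
grip_force: 0.0
```

View pics/s6.png

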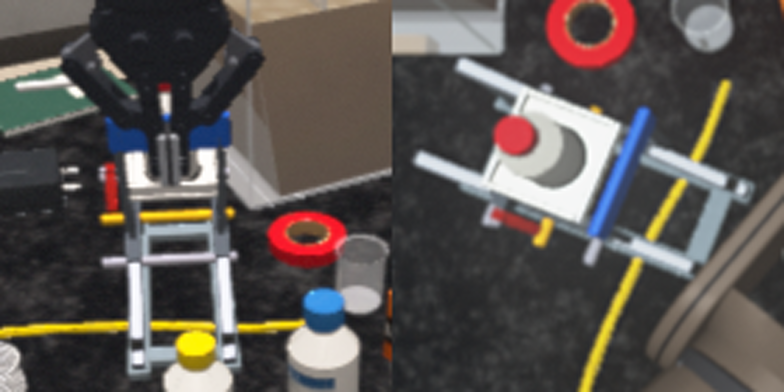

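The top view shows the pawl tip on the yellow rung at (543,235) and the bottle upright in the tray. I'll verify the cap position numerically before handing in.

```bash
python3 -m inch '[[[0,0,0,0,0,0],[0,0,0,0,0,0],[0,0,0,0,0,0],[0,0,0,0,0,0],[0,0,0,0,0,0]]]'|head -2
python3 - <<'E'
from h import *
T=grab('top')
h=cv2.cvtColor(T['image'],cv2.COLOR_RGB2HSV)
m=cv2.inRange(h,(0,120,80),(8,255,255))|cv2.inRange(h,(170,120,80),(180,255,255))
n,l,st,c=cv2.connectedComponentsWithStats(m)
for i in range(1,n):
  if st[i,4]>25 and 120<c[i][0]<170 : print(c[i],st[i],onz(T,*c[i],252))
h2=cv2.inRange(h,(100,130,50),(125,255,255));h2[:,250:]=0;h2[:150]=0;h2[235:]=0
n,l,st,c=cv2.connectedComponentsWithStats(h2);b=1+st[1:,4].argmax();print('panel',c[b],onz(T,*c[b],248))
E
```

```text
time: 22.85
position: [511.7, -275.6, 321.5]
[143.14906832 177.86956522] [136 171  15  14 161] [614.29597678  15.68498579 252.        ]
[143.95522388 208.7761194 ] [136 205  17   9  67] [545.81153937  10.15682924 252.        ]
panel [180.86090226 190.59398496] [586.99982254 -68.05541599 248.        ]
```

```bash
python3 -c "
from rig import order
print(order.job_done())"
```

```text
the job is handed in; nothing more can be done
None
```

The red-capped bottle stands within about 2 mm of the tray centre, the carrier hangs by its pawl on the yellow rung at about 85 mm of travel, the other two bottles were not touched, and the job was handed in at about 23 s; no verdict was returned.

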